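Close and lock the quarter-turn hatch on the buoyancy tank

ROBOT

A 6-joint arm with a two-finger parallel gripper is mounted at the origin on a cart in front of the work surface, level with it; the furniture and walls round the work are solid. World frame = base frame: x ahead of the robot, y to its left, z up, the work surface at z = 0. Lengths are in m, angles in rad, forces in N, time in s.
With the tool pointing down it reaches from about 0.25 to 0.725 m from the base axis. Payload 4 kg.
Tool frame: the origin (TCP) lies on the centre line of the jaws, within the pads' length; the fingertips stand 17 mm ahead of it and the grasp point (between the pads) lies 2 mm behind it; z points along the fingers, y is the line along which they close (so a half turn about z gives the same grasp; the last joint's range is limited). The gripper opens to 85 mm and grips with 20 to 120 N. Pads are 22 mm wide; open, the fingers measure 114 mm over their backs; the gripper's body (76 mm by 85 mm) begins 54 mm behind the grasp point. The pads swing forward as they close: fully open they stand 13 mm farther back than shut.
Start: joints at [1.347, 0.241, 0.005, 1.335, 0, 1.571], TCP at [0.111, 0.488, 0.248] pointing down, gripper open.
Joint ranges: [-2.72, 2.72], [-1.05, 1.87], [-1.09, 1.28], [-1.99, 2.15], [-1.42, 1.44], [-3.14, 3.14]. Speed limits (rad/s): [2.79, 2.79, 3.14, 3.14, 3.14, 3.14].

INTERFACE

Orientations are given as a unit quaternion [x, y, z, w].
In Python, from workcell import get_obs, imaging, order gives the robot as it stands.
- The arm moves only by the tool apply_moves, never from a script. Its argument "targets" is a list that holds one entry, the list of rows, each a list of 5 numbers: the shift along the world's x, y, z in units of 40 mm (1.0 is 40 mm), then the turn about the world's z in degrees, then the gripper command: -1 is shut, 1 is fully open, values between are in proportion. In form: [[[dx, dy, dz, turn, fingers], ...]]. A call has 1 to 8 rows; each row shifts and turns the commanded pose from where the row before left it; what a row does not reach is not made up. A row lasts 1/12 s, in which the tool goes at most 41.7 mm and 7.16 degrees, less where a joint would pass 70% of its speed; a pose out of reach is approached as far as the arm can. A call is refused whole if a number of a shift passes 1 or a number of a turn 7.16, either way. A call with a gripper value outside its range is refused whole. The fingers move at their own pace and stop on an object; the grip force is fixed at half the most. Time passes only in rows, so rows that do not move let the fingers close. It gives the time, the measured TCP pose, the force, the opening and the grip force at its end, in the units of the state.
- get_obs(): the state, without advancing time (a new reading comes with each control period).
- imaging.camera(name): name is "side" or "top"; returns (picture, depth): 400x640x3 uint8, blue, green, red; 400x640 float32, m along the optical axis (not along the pixel's ray), 0 where there is no reading.
- imaging.get_calibration(name): a dict with "camera_matrix" (3x3 intrinsics, pixels), "eye" and "rotation" of the camera in the world. Camera axes: x right, y down, z forward; pixel columns grow to the right and rows downward; lengths in m; the calibration is good to about 2 mm. A picture is of the moment at which its call begins. get_calibration takes no time and is no camera call.
- order.job_done(): hands the job in; it is judged then, once.
The state is a dict: "clock": time; "joint_pos": joint angles; "joint_vel": joint speeds; "tau": joint torques, N m; "eef_pos": TCP position; "tool_rot": TCP orientation; "ft_force": force on the tool from outside, world axes, zero at the start; "ft_torque": the same for the moment, N m; "grip_width": finger opening in m; "grasp_force": force on a finger pad.
Only numpy, scipy, OpenCV 4.12 (cv2) and the standard library are available. Lean on these libraries where they do the work, as an engineer would, in place of code of your own. Each camera call takes 0.05 s, during which the arm holds its last target. There are 200 camera calls.

TASK

The sanding block has been left on the loose cover of the hatch in the blue buoyancy tank. Put the block aside, flat on the tank's bare plywood top and clear of the hatch, and then close the hatch: turn the cover until its lugs drop into the gaps of the frame, press it down against the sprung seal and turn it clockwise (seen from above) about a quarter turn to the stop, and let it spring up into its lock.

Things in the scene. Friction and masses are not known exactly. Their poses are not given: they have to be found in the camera images.
- tank: Plywood buoyancy tank, box 180 (x) x 320 (y) x 80 mm high, painted blue sides, cannot move. Origin: centre of its underside, z up; bare top at z = 80 mm. The black hatch frame lies in the top at y = -65 mm; the top towards +y is free but for a pencil along the -x edge. The cover is locked when its x axis lies along the tank's x axis (red marks on the frame at both ends).
- hatch (a point): Centre of the black hatch frame (144 mm across, 2.5 mm proud of the tank top, bore 103 mm), level with the frame's upper face. Heights of the cover's origin against this point: at the start -5 mm (lugs lying on the frame), dropped into the gaps -13 mm, pressed fully down -21 mm, locked -16 mm.
- gap (a point): Middle of one of the frame's two gaps for the lugs, 22 mm wide, level with the frame's upper face, 55 mm from hatch, 1.40 rad anticlockwise (from above) of the tank's x axis; the other faces it across the hatch. Three white pips on the frame mark each. From the gaps a pressed-down lug passes clockwise under the 9.5 mm lip to a 3.5 mm deep pocket at 1.40 rad; a stop ends the turn at 1.47 rad.
- seal (a joint): Sprung seal ring inside the frame, under the lugs: travel downwards in metres, 0 = free (its top 8 mm below the frame's upper face), 0.008 = cover fully down, 0.003 = cover locked. Spring 2 N at 0, 8.5 N at 0.008. It pushes the cover up into the locking pocket. Until the cover is pressed down from the dropped-in height, the gaps keep it from turning.
- cover: White plastic hatch cover, loose, about 0.18 kg. Origin: centre of its underside, z up. Flange 128 mm across, 4 mm thick, upper face at z = 25 mm; spigot below it 100 mm across. The upper side is a dish 88 mm across, floor at z = 11 mm, crossed by a bar along the cover's x axis: room for a finger on each side of the bar. It works the same half a turn round.
- bar (a point): Middle of the cover's cross bar, level with its top (25 mm above the cover's origin). The bar runs along the cover's x axis, 20 mm wide, 88 mm long, and stands 14 mm above the floor of the dish; pinch or straddle it from above to turn the cover, fingertips on the floor of the dish to press.
- lug (a point): Outer end of one of the cover's two lugs: x = 56 mm, z = 7.5 mm from the cover's origin; the other faces it across the hatch. Lugs are 16 mm wide, stick out 6 mm from the spigot and span z = 5 to 10 mm. A red arrow on the flange above each lug shows its direction. In line with the gaps, the cover drops by itself on to the seal ring.
- sanding_block: Brown cork sanding block, 62 (x) x 112 (y) x 30 mm high, about 0.07 kg, loose. Origin: centre of its underside, z up. It starts lying flat on top of the cover, within 17 mm of the hatch's middle, its length roughly along the tank's x axis.
There are look-alikes about, which are no part of the job. What is shaped like the sanding_block but turquoise is not meant.

How it is judged:
On the way, in this order (a step that is already met when the one before it is completed fails the run):
1. the sanding block is off the hatch cover (horizontal distance between sanding_block and hatch above 0.095 m and contact force between sanding_block and cover below 0.05 N), for 0.2 s.
2. the cover is pressed in and turned to the locked direction (z of cover in the frame of hatch below -0.0145 m and angle between the x axis of cover and the x axis of tank, either way round below 0.14 rad), for 0.2 s.
At the end, for the whole second after the job is handed in: Cover locked: lug line within 0.14 rad of the tank's x axis, origin 14.5 to 18.5 mm below and within 5 mm beside the hatch point, level to 0.06 rad. Block flat (0.15 rad) on the tank top (origin 77 to 92 mm up), over 95 mm from the hatch axis, off the cover. Both at rest (all of step 1 and all of step 2 and z of cover in the frame of hatch above -0.0185 m and horizontal distance between cover and hatch below 0.005 m and angle between cover's own z axis and vertical below 0.06 rad and z of sanding_block in the frame of tank between 0.077 and 0.092 m and angle between sanding_block's own z axis and vertical below 0.15 rad and linear speed of each of sanding_block, cover below 0.02 m/s); the robot touches nothing.
It also fails if it takes over 58 s, if anything falls off the work surface, if the arm or the gripper's body presses on something with over 40 N, if the wrist force passes 120 N, or if a joint passes its speed limit or range.

## Working session

There is one attempt and no reset: what is moved stays moved. The work goes in short steps, Python scripts to look and compute and a tool call to move; the robot and the scene stay as the last step left them, time stands still between calls to the robot, and variables do not carry over. Pictures are saved under pics/ and viewed, at most 10 in all, crops included, and the job is handed in when it is done.

Besides the shell and the picture viewer there is one more tool, called after "Request:" by a JSON object that holds its "fn" and its "kwargs". apply_moves: Moves the arm, as the interface text tells. Its arguments: {"type":"object","properties":{"targets":{"type":"array","items":{"type":"array","items":{"type":"array","items":{"type":"number"}}}}},"required":["targets"]}

```bash
mkdir -p pics
cat > h.py <<'E'
import numpy as np, cv2
from workcell import get_obs, imaging, order
def snap(n,f=None):
    im,d=imaging.camera(n)
    if f: cv2.imwrite('pics/'+f,im)
    return im,d
def pts(n,d):
    c=imaging.get_calibration(n);K=np.array(c['camera_matrix']);R=np.array(c['rotation']);e=np.array(c['eye'])
    v,u=np.indices(d.shape)
    p=np.stack([(u-K[0,2])/K[0,0]*d,(v-K[1,2])/K[1,1]*d,d],-1)
    return p@R.T+e
E
python3 - <<'E'
from h import *
a,d=snap('top','t1.png');b,_=snap('side','s1.png')
np.save('t1.npy',d)
o=get_obs();print(o['clock'],o['eef_pos'],o['tool_rot'],o['grip_width'])
for n in('top','side'):
  c=imaging.get_calibration(n);print(c)
P=pts('top',d);print(P[100:400:60,100:640:100].round(3).tolist())
E
```

```text
0.1 [0.11086766 0.48701439 0.24750868] [ 1.11696754e-01  9.93741900e-01 -9.26603364e-04 -1.09788887e-04] 0.08524736087623636
{'camera_matrix': array([[458.56324803,   0.        , 332.36054938],
       [  0.        , 458.56324803, 188.70676234],
       [  0.        ,   0.        ,   1.        ]]), 'eye': array([0.37565063, 0.42353486, 1.00155545]), 'rotation': array([ 0.70964417, -0.7001746 ,  0.04541131, -0.06401945])}
{'camera_matrix': array([[380.44339606,   0.        , 315.75631954],
       [  0.        , 380.44339606, 199.95986761],
       [  0.        ,   0.        ,   1.        ]]), 'eye': array([ 0.43524058, -0.23999353,  0.60101243]), 'rotation': array([ 0.89518801, -0.04997601,  0.03594162, -0.44141707])}Traceback (most recent call last):
  File "<stdin>", line 7, in <module>
  File "h.py", line 11, in pts
    return p@R.T+e
           ~^~~~
ValueError: matmul: Input operand 1 has a mismatch in its core dimension 0, with gufunc signature (n?,k),(k,m?)->(n?,m?) (size 4 is different from 3)
```

View pics/t1.png

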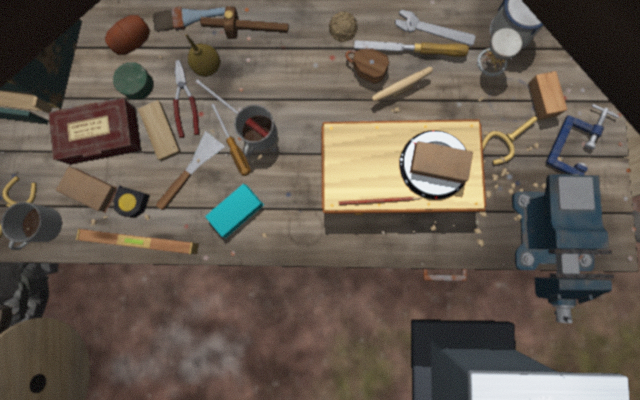

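View pics/s1.png

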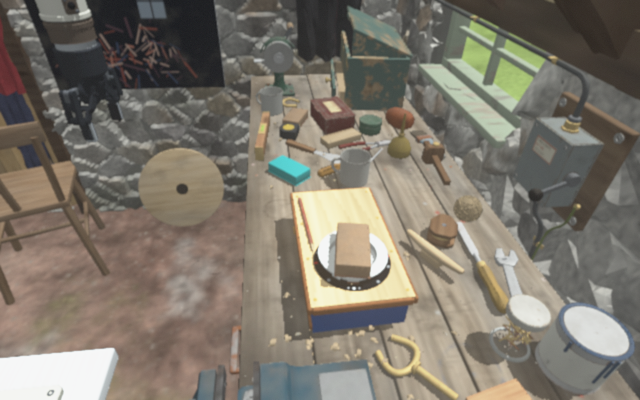

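The top view shows the tank at about (322–485, 120–212), with the cork block over the white cover at (442, 161). The pencil is at (375, 200), and the turquoise look-alike is at (234, 210). The side view shows the block on the cover at (352, 250). The rotation is a quaternion, so I'll fix the helper and measure.

```bash
sed -i "s/R=np.array(c\['rotation'\])/R=Rotation.from_quat(c['rotation']).as_matrix()/; 1a from scipy.spatial.transform import Rotation" h.py
python3 - <<'E'
from h import *
im=cv2.imread('pics/t1.png');d=np.load('t1.npy');P=pts('top',d)
print(P[[30,165,260,350]][:,[100,250,290,345,500]].round(3).tolist())
v,u=np.indices(d.shape)
win=(u>300)&(u<500)&(v>100)&(v<230)
z=P[...,2]
def rect(m,name):
    k,l,s,_=cv2.connectedComponentsWithStats(m.astype(np.uint8));i=1+s[1:,4].argmax()
    m=l==i;q=P[m];r=cv2.minAreaRect((q[:,:2]*1000).astype(np.float32))
    print(name,m.sum(),r,'z',np.median(q[:,2]));return m
print(np.histogram(z[win],bins=np.arange(-.02,.16,.01)))
rect(win&(z>.068)&(z<.2),'tank')
rect(win&(z>.118)&(z<.2),'block')
hsv=cv2.cvtColor(im,cv2.COLOR_BGR2HSV)
rows=win&(u>390)
w=rows&(hsv[...,1]<50)&(hsv[...,2]>150);print('white',w.sum())
q=P[w];print(cv2.minEnclosingCircle((q[:,:2]*1000).astype(np.float32)),np.median(q[:,2]))
k=rows&(hsv[...,2]<75)&(z>.06);q=P[k];print('black',cv2.minEnclosingCircle((q[:,:2]*1000).astype(np.float32)),k.sum())
cv2.imwrite('pics/c1.png',cv2.resize(im[105:225,300:500],None,fx=4,fy=4,interpolation=cv2.INTER_CUBIC))
E
```

```text
[[[0.906, 1.008, 0.0], [0.907, 0.651, -0.0], [0.906, 0.556, 0.001], [0.882, 0.427, 0.048], [0.856, 0.104, 0.099]], [[0.579, 0.975, 0.004], [0.584, 0.637, -0.003], [0.585, 0.547, -0.002], [0.569, 0.424, 0.079], [0.59, 0.081, -0.002]], [[0.368, 0.957, 0.0], [0.373, 0.628, -0.002], [0.375, 0.541, -0.001], [0.377, 0.422, -0.0], [0.382, 0.09, -0.0]], [[0.024, 1.348, -0.795], [0.035, 0.776, -0.8], [0.04, 0.623, -0.788], [0.045, 0.416, -0.787], [0.111, -0.058, -0.477]]]
(array([ 111, 6690, 3727,  153,    8,    8,    0,    0,   32, 7396, 4264,
        208, 1089,   75,  343, 1456,    0]), array([-0.02, -0.01,  0.  ,  0.01,  0.02,  0.03,  0.04,  0.05,  0.06,
        0.07,  0.08,  0.09,  0.1 ,  0.11,  0.12,  0.13,  0.14,  0.15]))
tank 14843 ((571.1009521484375, 306.8088073730469), (192.9707489013672, 332.2529602050781), 1.447055459022522) z 0.0800103501809728
block 1815 ((569.82470703125, 236.08035278320312), (110.22105407714844, 61.15563201904297), 79.09821319580078) z 0.1314496926115608
white 1161
((537.32275390625, 343.95599365234375), 180.19630432128906) 0.10162321442375455
black ((482.19097900390625, 310.75067138671875), 155.1487579345703) 480
```

View pics/c1.png

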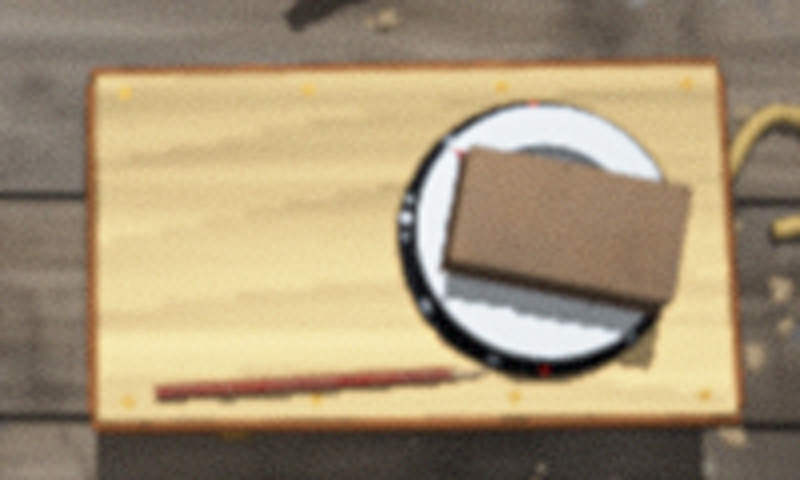

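The crop shows the red frame marks at (533,103) and (545,370), so the tank's x axis lies along world x. The cover arrow is at (462,153), which puts the cover at roughly +41°. The pips at (407,215) mark the gap at about 80°. The block is at (0.570, 0.236), with its long axis at 79° and its top at z = 0.131, which matches the expected 0.1325. I'm moving in above it now.

Request:
{"fn": "apply_moves", "kwargs": {"targets": [[[0.717,-0.392,-0.07,5.75,1],[0.717,-0.392,-0.07,5.75,1],[0.717,-0.392,-0.07,5.75,1],[0.717,-0.392,-0.07,5.75,1],[0.717,-0.392,-0.07,5.75,1],[0.717,-0.392,-0.07,5.75,1],[0.717,-0.392,-0.07,5.75,1],[0.717,-0.392,-0.07,5.75,1]]]}}

```text
clock: 0.77
eef_pos: [0.3414, 0.3609, 0.2254]
tool_rot: [-0.288, 0.958, -0.0, -0.0]
ft_force: [0.9, 0.2, 0.4]
grip_width: 0.085
grasp_force: 0.0
```

Request:
{"fn": "apply_moves", "kwargs": {"targets": [[[0.717,-0.392,-0.07,5.75,1],[0.717,-0.392,-0.07,5.75,1],[0.717,-0.392,-0.07,5.75,1],[0.717,-0.392,-0.07,5.75,1],[0.717,-0.392,-0.07,5.75,1],[0.717,-0.392,-0.07,5.75,1],[0.717,-0.392,-0.07,5.75,1],[0.717,-0.392,-0.07,5.75,1]]]}}

```text
clock: 1.43
eef_pos: [0.5708, 0.2355, 0.2027]
tool_rot: [-0.639, 0.769, 0.0, -0.001]
ft_force: [0.3, 0.6, -0.3]
grip_width: 0.085
grasp_force: 0.0
```

Request:
{"fn": "apply_moves", "kwargs": {"targets": [[[0,0,0,0,1],[0,0,0,0,1]]]}}

```text
clock: 1.6
eef_pos: [0.5706, 0.2352, 0.2018]
tool_rot: [-0.636, 0.772, 0.0, -0.001]
ft_force: [-1.0, 0.2, -0.1]
grip_width: 0.0853
grasp_force: 0.0
```

Request:
{"fn": "apply_moves", "kwargs": {"targets": [[[0,0,-0.5,0,1],[0,0,-0.5,0,1],[0,0,-0.5,0,1],[0,0,-0.45,0,1],[0,0,0,0,1]]]}}

```text
clock: 2.02
eef_pos: [0.5659, 0.2364, 0.1212]
tool_rot: [-0.638, 0.77, 0.001, -0.004]
ft_force: [-0.9, -0.6, -0.7]
grip_width: 0.0852
grasp_force: 0.0
```

Request:
{"fn": "apply_moves", "kwargs": {"targets": [[[0,0,0,0,-0.2],[0,0,0,0,-0.2],[0,0,0,0,-0.2],[0,0,0,0,-0.2],[0,0,0,0,-0.2]]]}}

```text
clock: 2.43
eef_pos: [0.5707, 0.2373, 0.1274]
tool_rot: [-0.637, 0.771, -0.0, 0.002]
ft_force: [-0.8, 1.1, 5.6]
grip_width: 0.0603
grasp_force: 66.9
```

Request:
{"fn": "apply_moves", "kwargs": {"targets": [[[0,0,0.2,0,-0.2],[0,0,0.4,0,-0.2],[0,0,0.4,0,-0.2],[0,0.5,0.2,0,-0.2],[0,0.75,0,0,-0.2],[0,0.75,0,0,-0.2],[0,0.75,0,0,-0.2],[0,0.75,0,0,-0.2]]]}}

```text
clock: 3.1
eef_pos: [0.5699, 0.3776, 0.1742]
tool_rot: [-0.637, 0.771, -0.0, 0.0]
ft_force: [0.4, 0.1, -0.3]
grip_width: 0.061
grasp_force: 66.3
```

Request:
{"fn": "apply_moves", "kwargs": {"targets": [[[0,0.3,0,0,-0.2],[0,0,0,0,-0.2],[0,0,0,0,-0.2]]]}}

```text
clock: 3.35
eef_pos: [0.5695, 0.3891, 0.1733]
tool_rot: [-0.638, 0.77, -0.0, -0.0]
ft_force: [-1.0, -0.4, -1.1]
grip_width: 0.0608
grasp_force: 66.3
```

Run:
```python
from h import *
im,d=snap('top');np.save('t2.npy',d);cv2.imwrite('pics/t2.png',im)
b,_=snap('side')
o=np.vstack([cv2.resize(im[95:235,295:515],(660,420),interpolation=cv2.INTER_CUBIC)])
s=cv2.resize(b[150:340,250:450],(400,380));
cv2.imwrite('pics/c2.png',o);cv2.imwrite('pics/c2s.png',s)
print(get_obs()['eef_pos'])
P=pts('top',d);z=P[...,2];v,u=np.indices(d.shape)
win=(u>300)&(u<500)&(v>100)&(v<230)
m=win&(z>.09)&(z<.112)&(P[...,1]<.33);q=P[m];print(m.sum(),cv2.minAreaRect((q[:,:2]*1000).astype(np.float32)),cv2.minEnclosingCircle((q[:,:2]*1000).astype(np.float32)))
hsv=cv2.cvtColor(im,cv2.COLOR_BGR2HSV)
red=win&((hsv[...,0]<8)|(hsv[...,0]>172))&(hsv[...,1]>90)
k,l,s,c=cv2.connectedComponentsWithStats(red.astype(np.uint8))
for i in range(1,k):
  if s[i,4]>1: print(c[i].round(1),s[i,4],np.median(P[l==i],0).round(4))
```

```text
[0.56989417 0.3875817  0.17355402]
1 ((500.92376708984375, 287.318359375), (0.0, 0.0), 0.0) ((500.92376708984375, 287.318359375), 9.999999747378752e-05)
[393.  199.4] 69 [0.4986 0.3289 0.0868]
[346.3 202.3] 28 [0.4914 0.42   0.0872]
[363.3 201.1] 34 [0.4941 0.3859 0.0865]
[375.  200.5] 2 [0.4953 0.3629 0.0877]
```

View pics/c2.png

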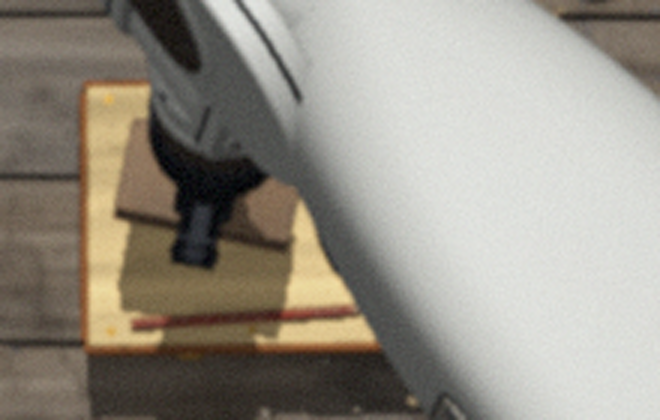

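View pics/c2s.png

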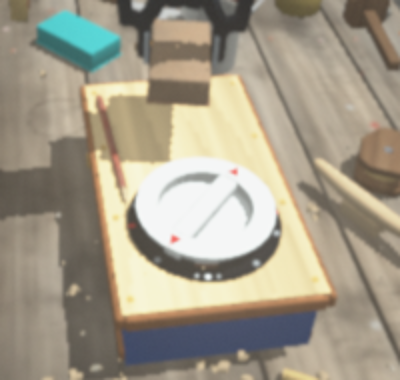

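The block is held, with its shadow on the bare top. The side view shows the cover's arrows at crop (173,240) and (234,172), so the bar runs towards +x+y as expected. I'm lowering the block now.

Request:
{"fn": "apply_moves", "kwargs": {"targets": [[[0,0,-0.5,0,-0.2],[0,0,-0.5,0,-0.2],[0,0,-0.4,0,-0.2],[0,0,-0.15,0,-0.2],[0,0,-0.08,0,-0.2],[0,0,0,0,-0.2]]]}}

```text
clock: 3.95
eef_pos: [0.57, 0.3876, 0.1082]
tool_rot: [-0.637, 0.771, 0.0, -0.0]
ft_force: [-0.2, -1.0, -0.5]
grip_width: 0.0607
grasp_force: 66.3
```

Request:
{"fn": "apply_moves", "kwargs": {"targets": [[[0,0,-0.05,0,-0.2],[0,0,0,0,-0.2],[0,0,0,0,-0.2]]]}}

```text
clock: 4.2
eef_pos: [0.5704, 0.3889, 0.1075]
tool_rot: [-0.637, 0.771, -0.0, 0.001]
ft_force: [0.0, -0.5, 0.2]
grip_width: 0.0608
grasp_force: 66.3
```

Request:
{"fn": "apply_moves", "kwargs": {"targets": [[[0,0,-0.05,0,-0.2],[0,0,-0.03,0,-0.2],[0,0,0,0,-0.2]]]}}

```text
clock: 4.45
eef_pos: [0.5704, 0.3891, 0.1049]
tool_rot: [-0.637, 0.771, -0.0, 0.001]
ft_force: [-1.0, -0.7, 4.7]
grip_width: 0.0606
grasp_force: 67.0
```

Request:
{"fn": "apply_moves", "kwargs": {"targets": [[[0,0,-0.04,0,-0.2],[0,0,0,0,-0.2]]]}}

```text
clock: 4.62
eef_pos: [0.5704, 0.3891, 0.1049]
tool_rot: [-0.637, 0.771, -0.0, 0.002]
ft_force: [-2.9, -2.2, 10.4]
grip_width: 0.061
grasp_force: 67.7
```

Request:
{"fn": "apply_moves", "kwargs": {"targets": [[[0,0,0.05,0,1],[0,0,0,0,1],[0,0,0,0,1],[0,0,0.3,0,1],[0,0,0.6,0,1],[0,0,0.8,0,1],[-0.5,0.2,0.7,0,1],[-0.8,0.4,0,0,1]]]}}

```text
clock: 5.28
eef_pos: [0.5226, 0.4129, 0.2058]
tool_rot: [-0.635, 0.772, -0.001, 0.006]
ft_force: [0.1, 1.2, 0.6]
grip_width: 0.0853
grasp_force: 0.0
```

Request:
{"fn": "apply_moves", "kwargs": {"targets": [[[-0.8,0.4,0,0,1],[-0.8,0.4,0,0,1],[-0.8,0.4,0,0,1],[-0.8,0.4,0,0,1],[-0.8,0.4,0,0,1],[0,0,0,0,1]]]}}

```text
clock: 5.78
eef_pos: [0.3519, 0.4953, 0.1992]
tool_rot: [-0.64, 0.768, 0.001, -0.001]
ft_force: [-0.6, -0.4, -0.5]
grip_width: 0.0854
grasp_force: 0.0
```

Run:
```python
from h import *
im,d=snap('top');np.save('t3.npy',d);cv2.imwrite('pics/t3.png',im)
cv2.imwrite('pics/c3.png',cv2.resize(im[105:225,310:500],(760,480),interpolation=cv2.INTER_CUBIC))
print(get_obs()['eef_pos'])
P=pts('top',d);z=P[...,2];v,u=np.indices(d.shape)
hsv=cv2.cvtColor(im,cv2.COLOR_BGR2HSV)
def big(m):
    k,l,s,_=cv2.connectedComponentsWithStats(m.astype(np.uint8));return l==1+s[1:,4].argmax()
win=(u>300)&(u<500)&(v>100)&(v<230)
m=big(win&(z>.094)&(z<.115)&(P[...,1]<.33));q=(P[m][:,:2]*1000).astype(np.float32);h=cv2.convexHull(q)
print('cover',m.sum(),cv2.minEnclosingCircle(q),cv2.fitEllipse(h),np.median(P[m][:,2]))
m=big(win&(z>.1)&(z<.125)&(P[...,1]>.32));q=(P[m][:,:2]*1000).astype(np.float32);print('block',m.sum(),cv2.minAreaRect(q),np.median(P[m][:,2]))
m=big(win&(z>.074)&(z<.09));q=(P[m][:,:2]*1000).astype(np.float32);print('tank',cv2.minAreaRect(q))
red=win&((hsv[...,0]<8)|(hsv[...,0]>170))&(hsv[...,1]>70)&(u>400)
k,l,s,c=cv2.connectedComponentsWithStats(red.astype(np.uint8))
for i in range(1,k):
  if s[i,4]>1: print('red',c[i].round(1),s[i,4],np.median(P[l==i],0).round(4))
```

```text
[0.3545832  0.49416791 0.19922563]
cover 2189 ((572.8544921875, 241.8540802001953), 64.35894775390625) ((572.537109375, 242.01670837402344), (127.48494720458984, 127.73406219482422), 27.19745445251465) 0.10161350951086145
block 1658 ((570.3248291015625, 387.5880126953125), (110.015380859375, 60.67708206176758), 79.04401397705078) 0.1091453219764455
tank ((570.9657592773438, 306.9083557128906), (192.5607147216797, 331.8957824707031), 1.4672789573669434)
red [416.  144.1] 12 [0.6086 0.2819 0.1022]
red [456.7 179.9] 14 [0.5361 0.2019 0.1026]
red [435.4 197.2] 12 [0.5045 0.2411 0.0817]
red [406.1 198.6] 16 [0.4994 0.2996 0.0869]
```

View pics/c3.png

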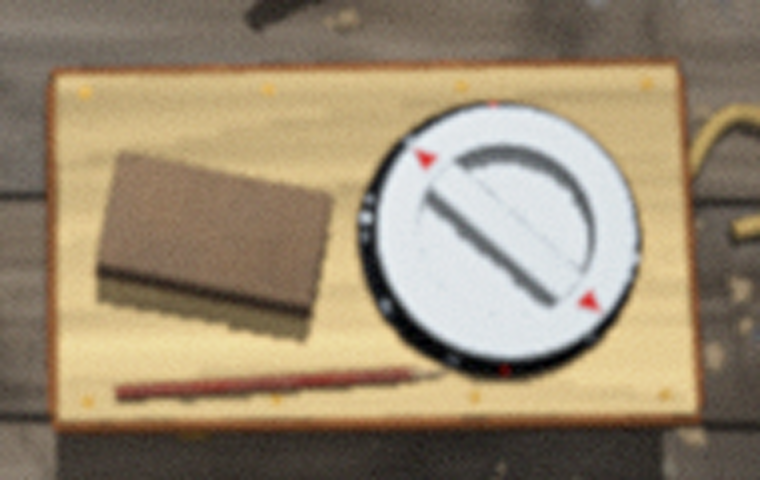

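The block lies flat on the bare top at (0.570, 0.388), 146 mm from the hatch. The cover is centred at (0.5725, 0.242). Its arrows at crop (425,158) and (590,300) give 47.8°, and the tank is at 1.5°, so the gaps are at 81.7°. Next I'll go above the bar with the fingers partly open.

Request:
{"fn": "apply_moves", "kwargs": {"targets": [[[0.545,-0.63,0,-3.2,-0.15],[0.545,-0.63,0,-3.2,-0.15],[0.545,-0.63,0,-3.2,-0.15],[0.545,-0.63,0,-3.2,-0.15],[0.545,-0.63,0,-3.2,-0.15],[0.545,-0.63,0,-3.2,-0.15],[0.545,-0.63,0,-3.2,-0.15],[0.545,-0.63,0,-3.2,-0.15]]]}}

```text
clock: 6.5
eef_pos: [0.534, 0.2886, 0.1991]
tool_rot: [-0.449, 0.894, -0.0, -0.0]
ft_force: [0.6, 1.1, 0.2]
grip_width: 0.0362
grasp_force: 0.0
```

Request:
{"fn": "apply_moves", "kwargs": {"targets": [[[0.545,-0.63,0,-3.2,-0.15],[0.545,-0.63,0,-3.2,-0.15],[0,0,-0.4,0,-0.15],[0,0,-0.4,0,-0.15],[0,0,-0.4,0,-0.15],[0,0,0,0,-0.15],[0,0,0,0,-0.15]]]}}

```text
clock: 7.08
eef_pos: [0.5756, 0.2393, 0.1502]
tool_rot: [-0.4, 0.917, -0.0, -0.002]
ft_force: [0.3, -0.0, 0.7]
grip_width: 0.0359
grasp_force: 0.0
```

Request:
{"fn": "apply_moves", "kwargs": {"targets": [[[-0.07,0.07,-0.3,0,-0.15],[0,0,-0.3,0,-0.15],[0,0,-0.2,0,-0.15],[0,0,-0.1,0,-0.15],[0,0,-0.08,0,-0.15],[0,0,0,0,-0.15],[0,0,0,0,-0.15]]]}}

```text
clock: 7.67
eef_pos: [0.5734, 0.2435, 0.1128]
tool_rot: [-0.4, 0.916, -0.0, 0.0]
ft_force: [-0.1, -0.0, -0.2]
grip_width: 0.0364
grasp_force: 0.0
```

Request:
{"fn": "apply_moves", "kwargs": {"targets": [[[0,0,-0.05,0,-0.8],[0,0,0,0,-0.8],[0,0,0,0,-0.8],[0,0,0,0,-0.8]]]}}

```text
clock: 8.0
eef_pos: [0.5735, 0.2437, 0.1111]
tool_rot: [-0.4, 0.916, 0.0, 0.001]
ft_force: [-0.2, 0.1, 3.6]
grip_width: 0.0176
grasp_force: 60.7
```

Request:
{"fn": "apply_moves", "kwargs": {"targets": [[[0,0,0,5.5,-0.8],[0,0,0,5.5,-0.8],[0,0,0,5.5,-0.8],[0,0,0,5.5,-0.8],[0,0,0,5.5,-0.8],[0,0,0,5,-0.8],[0,0,0,0,-0.8],[0,0,0,0,-0.8]]]}}

```text
clock: 8.67
eef_pos: [0.5725, 0.2432, 0.1096]
tool_rot: [-0.64, 0.769, 0.0, -0.001]
ft_force: [-0.8, 0.0, -1.4]
grip_width: 0.0178
grasp_force: 60.2
```

Request:
{"fn": "apply_moves", "kwargs": {"targets": [[[0,0,0,2,-0.8],[0,0,0,0,-0.8],[0,0,0,0,-0.4],[0,0,0,0,-0.4],[0,0,0,0,-0.4]]]}}

```text
clock: 9.08
eef_pos: [0.5732, 0.2435, 0.1106]
tool_rot: [-0.654, 0.757, -0.0, 0.0]
ft_force: [0.5, -0.5, -0.2]
grip_width: 0.0258
grasp_force: 0.0
```

Run:
```python
from h import *
b,d=snap('side')
cv2.imwrite('pics/c4.png',cv2.resize(b[180:320,280:430],(600,560),interpolation=cv2.INTER_CUBIC))
P=pts('side',d);hsv=cv2.cvtColor(b,cv2.COLOR_BGR2HSV);x,y,z=P[...,0],P[...,1],P[...,2]
r=np.hypot(x-.5725,y-.242)
m=(r>.047)&(r<.062)&(hsv[...,1]<60)&(hsv[...,2]>130)&(z>.08)&(z<.12);print('flange z',m.sum(),np.median(z[m]))
m=(r<.1)&((hsv[...,0]<8)|(hsv[...,0]>170))&(hsv[...,1]>70)&(z>.06)
k,l,s,c=cv2.connectedComponentsWithStats(m.astype(np.uint8))
for i in range(1,k):
  if s[i,4]>3: print('red',c[i].round(1),s[i,4],np.median(P[l==i],0).round(4))
```

```text
flange z 976 0.09505334597353882
red [349.2 235. ] 13 [0.5765 0.2933 0.0961]
red [315.7 262.1] 9 [0.5048 0.2415 0.0844]
red [354.1 277.9] 8 [0.5649 0.1886 0.0948]
```

View pics/c4.png

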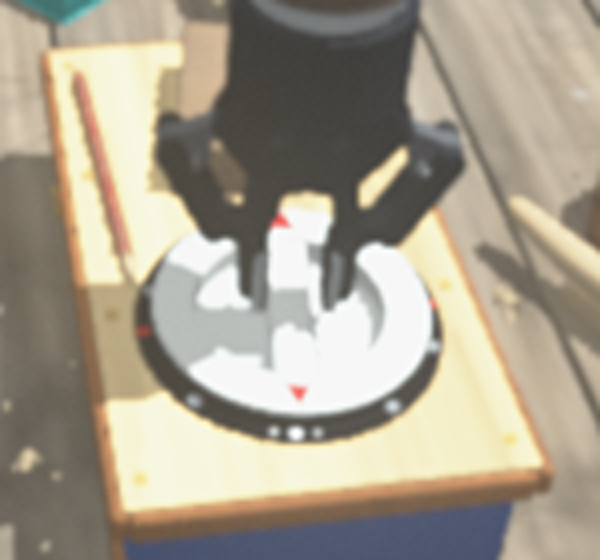

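The picture shows the arrow at (298,393) pointing at the pips at (296,432). The flange is at z = 0.095, against an expected 0.0945, so the cover has dropped in. Next: pinch, press and turn.

Request:
{"fn": "apply_moves", "kwargs": {"targets": [[[0,0,-0.12,0,-0.4],[0,0,-0.12,0,-0.4],[0,0,0,0,-0.4],[0,0,0,0,-0.8],[0,0,0,0,-0.8],[0,0,0,0,-0.8]]]}}

```text
clock: 9.63
eef_pos: [0.5727, 0.2433, 0.1004]
tool_rot: [-0.654, 0.757, 0.0, -0.0]
ft_force: [-0.3, -0.0, -1.0]
grip_width: 0.0181
grasp_force: 61.3
```

Request:
{"fn": "apply_moves", "kwargs": {"targets": [[[0,0,-0.06,0,-0.8],[0,0,-0.06,0,-0.8],[0,0,-0.06,0,-0.8],[0,0,0,0,-0.8],[0,0,0,0,-0.8]]]}}

```text
clock: 10.05
eef_pos: [0.5731, 0.2435, 0.094]
tool_rot: [-0.654, 0.757, -0.0, 0.0]
ft_force: [-2.4, -1.3, 4.4]
grip_width: 0.0183
grasp_force: 62.1
```

Request:
{"fn": "apply_moves", "kwargs": {"targets": [[[0,0,-0.05,0,-0.8],[0,0,-0.04,0,-0.8],[0,0,0,0,-0.8],[0,0,0,0,-0.8]]]}}

```text
clock: 10.38
eef_pos: [0.5732, 0.2435, 0.0923]
tool_rot: [-0.654, 0.757, -0.0, 0.001]
ft_force: [-5.3, -2.7, 12.5]
grip_width: 0.0179
grasp_force: 63.1
```

Request:
{"fn": "apply_moves", "kwargs": {"targets": [[[0,0,0,-4,-0.8],[0,0,0,-6,-0.8],[0,0,0,-6,-0.8],[0,0,0,-6,-0.8],[0,0,0,0,-0.8]]]}}

```text
clock: 10.8
eef_pos: [0.5745, 0.2441, 0.0923]
tool_rot: [-0.496, 0.868, -0.0, 0.002]
ft_force: [-2.4, -1.5, 9.8]
grip_width: 0.018
grasp_force: 62.7
```

Turned 22° freely; continuing, with a small centring correction.

Request:
{"fn": "apply_moves", "kwargs": {"targets": [[[-0.02,-0.02,0,-6,-0.8],[0,0,0,-6,-0.8],[0,0,0,-6,-0.8],[0,0,0,-6,-0.8],[0,0,0,-6,-0.8],[0,0,0,-6,-0.8],[0,0,0,-6,-0.8],[0,0,0,0,-0.8]]]}}

```text
clock: 11.47
eef_pos: [0.5742, 0.2433, 0.0924]
tool_rot: [-0.152, 0.988, 0.0, 0.003]
ft_force: [-0.7, -0.5, 9.6]
grip_width: 0.0183
grasp_force: 62.6
```

Request:
{"fn": "apply_moves", "kwargs": {"targets": [[[0,0,0,-6,-0.8],[0,0,0,-6,-0.8],[0,0,0,-5,-0.8],[0,0,0,0,-0.8],[0,0,0,0,-0.8]]]}}

```text
clock: 11.88
eef_pos: [0.5743, 0.2434, 0.0923]
tool_rot: [-0.006, 1.0, 0.001, 0.003]
ft_force: [-0.8, 0.3, 9.5]
grip_width: 0.0182
grasp_force: 62.6
```

Request:
{"fn": "apply_moves", "kwargs": {"targets": [[[0,0,0.06,0,-0.8],[0,0,0.05,0,-0.8],[0,0,0.05,0,-0.8],[0,0,0,0,-0.8],[0,0,0,0,-0.8]]]}}

```text
clock: 12.3
eef_pos: [0.5731, 0.243, 0.0966]
tool_rot: [-0.006, 1.0, 0.0, 0.001]
ft_force: [3.4, 1.4, 2.9]
grip_width: 0.0181
grasp_force: 61.8
```

Request:
{"fn": "apply_moves", "kwargs": {"targets": [[[0,0,0,0,-0.25],[0,0,0,0,-0.25],[0,0,0,0,-0.25],[0,0,0.4,0,-0.25],[0,0,0.7,0,-0.25],[0,0,0.8,0,-0.25],[0,0,0.8,0,-0.25]]]}}

```text
clock: 12.88
eef_pos: [0.5708, 0.2421, 0.2039]
tool_rot: [-0.006, 1.0, -0.001, -0.002]
ft_force: [1.3, 0.5, 0.3]
grip_width: 0.0321
grasp_force: 0.0
```

Request:
{"fn": "apply_moves", "kwargs": {"targets": [[[-0.65,0.75,0,0,-0.25],[-0.65,0.75,0,0,-0.25],[-0.65,0.75,0,0,-0.25],[-0.65,0.75,0,0,-0.25],[-0.65,0.75,0,0,-0.25],[-0.65,0.75,0,0,-0.25],[-0.65,0.75,0,0,-0.25],[-0.65,0.75,0,0,-0.25]]]}}

```text
clock: 13.55
eef_pos: [0.3622, 0.4831, 0.2036]
tool_rot: [-0.006, 1.0, -0.001, -0.001]
ft_force: [-0.2, -0.0, 0.4]
grip_width: 0.0322
grasp_force: 0.0
```

Run:
```python
from h import *
im,d=snap('top');b,ds=snap('side')
cv2.imwrite('pics/c5.png',cv2.resize(im[105:225,310:500],(760,480),interpolation=cv2.INTER_CUBIC))
o=get_obs();print(o['clock'],o['eef_pos'],o['ft_force'])
for n,I,D in(('top',im,d),('side',b,ds)):
  P=pts(n,D);hsv=cv2.cvtColor(I,cv2.COLOR_BGR2HSV);x,y,z=P[...,0],P[...,1],P[...,2]
  r=np.hypot(x-.5725,y-.242)
  w=(r<.1)&(hsv[...,1]<60)&(hsv[...,2]>130)&(z>.08)&(z<.12);m=w&(r>.047)&(r<.062)
  A=np.c_[x[m],y[m],np.ones(m.sum())];c=np.linalg.lstsq(A,z[m],rcond=None)[0]
  print(n,'flange z',m.sum(),np.median(z[m]),'tilt',c[:2],cv2.minEnclosingCircle((P[w&(r<.068)][:,:2]*1000).astype(np.float32)))
  m=(r<.1)&((hsv[...,0]<8)|(hsv[...,0]>170))&(hsv[...,1]>70)&(z>.06)
  k,l,s,c=cv2.connectedComponentsWithStats(m.astype(np.uint8))
  for i in range(1,k):
    if s[i,4]>3: print('red',s[i,4],np.median(P[l==i],0).round(4))
```

```text
13.65 [0.35930481 0.48630348 0.20332421] [0.50351189 0.67972461 0.14128783]
top flange z 1206 0.09085600392889748 tilt [0.001628   0.00192285] ((574.5203857421875, 241.1009521484375), 67.0692138671875)
red 7 [0.6417 0.2436 0.0823]
red 15 [0.6245 0.2437 0.0917]
red 15 [0.519  0.2416 0.0915]
red 12 [0.5036 0.2403 0.0823]
red 16 [0.4994 0.2997 0.0874]
side flange z 1203 0.09259634547581785 tilt [-0.00142424  0.00502824] ((573.0208129882812, 241.0504608154297), 67.72898864746094)
red 8 [0.624  0.244  0.0932]
red 7 [0.5184 0.2433 0.0925]
red 11 [0.5036 0.2416 0.0837]
```

View pics/c5.png

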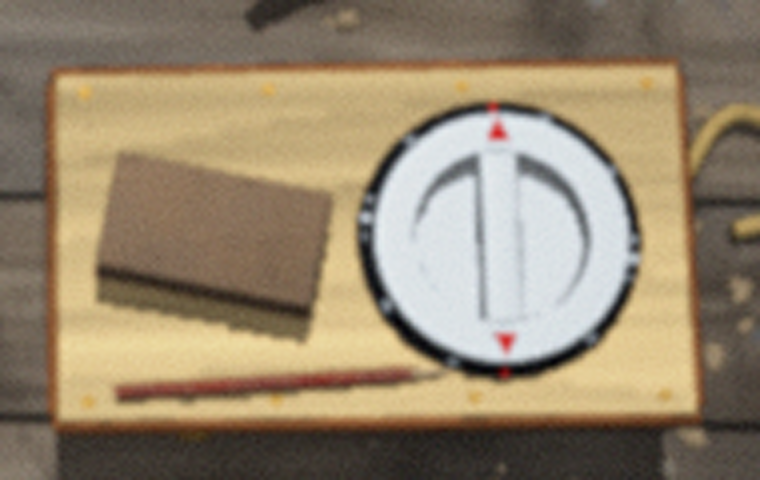

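The cover's arrows at (498,130) and (505,343) line up with the frame's red marks. The flange is level at z ≈ 0.0915, the locked height, and the block lies flat and clear. I'm handing in the job.

```bash
python3 -c "
from workcell import order
print(order.job_done())"
```

```text
the job is handed in; nothing more can be done
None
```

The block lies flat on the tank's bare top, 146 mm from the hatch, and the cover is turned in line with the red marks at its locked height; I handed the job in at about 13.7 s, but no verdict was returned.

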